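Refit the slate slab of the hinged-knife cheese board

ROBOT

A 6-joint arm with a two-finger parallel gripper is mounted at the origin on the work surface. World frame = base frame: x ahead of the robot, y to its left, z up, the work surface at z = 0. Lengths are in m, angles in rad, forces in N, time in s.
With the tool pointing down it reaches from about 0.275 to 0.75 m from the base axis. Payload 10.2 kg.
Tool frame: the origin (TCP) lies at the very end of the fingers, on their centre line; the grasp point (between the pads) lies 19 mm behind it; z points along the fingers, y is the line along which they close (so a half turn about z gives the same grasp; the last joint's range is limited). The gripper opens to 88 mm and grips with 3 to 60 N. Pads are 18 mm wide; open, the fingers measure 123 mm over their backs; the gripper's body (75 mm by 187 mm) begins 45 mm behind the grasp point.
Start: joints at [-0.223, 0.313, 1.498, -0, 1.331, -0.223], TCP at [0.525, -0, 0.239] pointing down, gripper open.
Joint ranges: [-2.94, 2.94], [-0.97, 2.17], [0.19, 2.56], [-1.23, 4.37], [0.02, 3.11], [-2.88, 2.88]. Speed limits (rad/s): [2.39, 2.39, 3.01, 3.14, 3.14, 3.14].

INTERFACE

Orientations are given as a unit quaternion [w, x, y, z].
In Python, from rig import arm, eyes, hand_in gives the robot as it stands.
- The arm moves only by the shell command python3 -m handwheel 'ROWS' [OPENING] [FORCE]. ROWS is JSON, a list of rows, each a list of 2 entries, a list of its own where there are three numbers: the shift along the tool's x, y, z in mm, then the turn, a rotation vector about the tool's x, y, z in degrees. In form: [[[dx, dy, dz], [rx, ry, rz]], ...]. A call has 1 to 20 rows; each row shifts and turns the commanded pose from where the row before left it, along the tool's axes as they then stand; what a row does not reach is not made up. A row lasts 1/10 s, in which the tool goes at most 50 mm and 8.59 degrees, less where a joint would pass 70% of its speed; a pose out of reach is approached as far as the arm can. A call is refused whole if a number of a shift passes 50 or a number of a turn 8.59, either way. A call with a gripper value outside its range is refused whole. OPENING is the opening, from -1 (shut) to 1 (fully open), set as the call begins (- or left out, the last holds). The fingers move at their own pace and stop on an object; FORCE is the grip in N (left out, the last holds). Time passes only in rows, so rows that do not move let the fingers close. It gives the time, the measured TCP pose, the force, the opening and the grip force at its end, in the units of the state.
- arm.state(): the state, without advancing time (a new reading comes with each control period).
- eyes.camera(name): name is "scene" or "side" or "wrist"; returns (picture, depth): 420x560x3 uint8, red, green, blue; 420x560 float32, m along the optical axis (not along the pixel's ray), 0 where there is no reading.
- eyes.get_calibration(name): a dict with "camera_matrix" (3x3 intrinsics, pixels), "rvec" (rotation vector, rad) and "tvec" (3), from world to camera coordinates, as OpenCV has them. Camera axes: x right, y down, z forward; pixel columns grow to the right and rows downward; lengths in m; the calibration is good to about 2 mm. A picture is of the moment at which its call begins: read the wrist's pose just before it. get_calibration takes no time and is no camera call; for the wrist camera it gives the pose at the moment of the call.
- hand_in(): hands the job in; it is judged then, once.
Trained networks look in the newest picture that a camera, given by its name, has taken for a name from the list of things; names that differ only in an ending like _2 or _b are one class to them, and where a whole thing is asked for, a point or a joint stands for the part that bears it (a point fixed in the world has none). Each returns a list of dicts, best first, with "confidence" (0 to 1); they miss things now and then, are a little off and sometimes report something else, mostly with a low value. They report only what shows in the picture. A call takes as long as a camera call. They do not tell look-alikes from the thing itself.
- eyes.recognise(camera, label): "bbox" ([left, top, right, bottom] in pixels, round what is visible of it).
- eyes.cut_out(camera, label): "mask" (420x560 bool, what is visible of it) and "bbox" ([left, top, right, bottom] in pixels, round what is visible of it).
- eyes.landmark_of(camera, label): "pixel" ([column, row] in pixels: a listed point, or the origin of a listed thing).
The state is a dict: "t": time; "joint_positions": joint angles; "qvel": joint speeds; "effort": joint torques, N m; "eef_pos": TCP position; "tool_rot": TCP orientation; "contact_force": force on the tool from outside, world axes, zero at the start; "torque": the same for the moment, N m; "grip_width": finger opening in m; "grip_force": force on a finger pad.
Only numpy, scipy, OpenCV 4.12 (cv2) and the standard library are available. Lean on these libraries where they do the work, as an engineer would, in place of code of your own. Each camera call takes 0.05 s, during which the arm holds its last target. There are 200 camera calls.

TASK

Square the loose slate slab up to the cheese board's back fence and slide it along the board, without lifting it off or tipping it up, over the lip and against the sprung stop until its tail clears the lip and can be pressed down flat into the pocket; be gentle, the stone chips if pushed harder than the spring needs. Then swing the hinged knife gently down by its handle until the blade lies fully down in the slab's groove, and let go. Leave the jar and the wrapped cheeses around it where they are.

Things in the scene. Friction and masses are not known exactly. Their poses are not given: they have to be found in the camera images.
- slicer: The cheese board, brown wood, fixed, 163 mm (x) by 322 mm (y). Origin: on the table, under the middle of the slab's home place; x to the back fence (away from the robot), y from the pocket to the serving deck, z up. All mm below are in this frame. Serving deck: flat top at z 24, x -75 to 51, y 69 to 240.
- fence (a point): Point on the inner face of the dark back fence, at x 51.5, y 150, on the deck (z 24). The fence runs the whole length of the board, y -82 to 240, top at z 44, with a 14 mm slot at y 0 for the blade.
- pocket (a point): Centre of the slab's home place on the pocket floor: x 0, y 0, z 21. Pocket: x -51 (front rim) to 51.5 (fence), 2.5 mm wider than the slab; y from the sprung stop to 55 (lip). The front rim rises to z 28; its deck end (y 60 to 76) flares outward about 8 mm. Slab home: flat on the floor, tail held against the lip by the stop, its origin at x -1 to 1.5, y 0, z 21, groove under the blade.
- lip (a point): Middle of the top of the lip between deck and pocket, x 0, y 57.5, z 28: a dark bar across the board, top flat from y 55 to 60, 4 mm above the deck and 7 mm above the pocket floor; vertical on the pocket side, on the deck side a bevel down to the deck at y 68.5.
- slab: Dark slate slab, 100 mm (x) by 110 mm (y), 16 mm thick, about 0.47 kg, loose, too wide to grip. Origin: centre of its underside. Starts on the deck, axes within 0.13 rad of the board's, 5 to 28 mm off the fence. Groove in its top along x through the centre, 7 mm wide, 8 deep. Slides with 3 to 4 N, climbs the bevel with up to about 9 N, may jolt (15 N) as it tips; a push of over 22 N chips it.
- tail (a point): Middle of the slab's tail edge, away from the pocket (slab frame x 0, y 55), 13 mm above its underside: where to push. The slab climbs the bevel, tips nose-down past the lip, then meets the stop with its tail still on the lip. Pushed 1 to 2 mm past home its tail is clear, but friction on the fingers holds it up: moving them down 7 mm or more takes it down. Home, its top is 9 mm above the lip.
- hinge (a point): Centre of the knife's hinge, at x 75, y 0, z 40; the hinge axis runs along the board's y.
- knife (a joint): Angle of the hinged knife (rad). 0: fully down against its stop, blade 6 mm deep in the slab's groove. Grows as the knife is raised (to 1.75); starts near upright, 1.4 to 1.65. Stiff hinge: it stays where it is left; 2 to 5 N at the handle turn it. If the groove is not under the blade it lands on top of the slab and stops well above 0.
- knife_grip (a point): On the axis of the knife's handle, a black round bar 18 mm thick, 104 mm long, along the board's y, carried in its middle by the 8 mm wide spine; this point is 29 mm to +y of the middle, a place to pinch from above, fingers on its x sides. At angle q: x = 75 - 170 cos q + 20 sin q, y = 29, z = 40 + 170 sin q + 20 cos q. The bar can turn in the fingers.
- jar_a: Bystander: small jar with green lid, 63 mm wide, 57 mm tall, on the table beyond the far-stop end of the board. Origin: centre of underside.
- round_a: Bystander: paper-wrapped round cheese, 94 mm wide, 40 mm tall, on the table beyond the deck end of the board. Origin: centre of underside.
- round_b: Bystander: wrapped cheese as round_a, to the right of the board. Origin: centre of underside.
- round_c: Bystander: wrapped cheese as round_a, to the right of the board. Origin: centre of underside.
- stop_face (a point): Middle of the face of the sprung stop, a steel plate 80 mm wide across the far end of the pocket, top at z 28. Free, its face is at y -52, 3 mm too near for the slab; it yields 5 mm (to y -57), then is solid. It pushes with 6 N free, 10.5 N with the slab home, 13.5 N fully back: the slab must be pushed against it, by feel, until the tail clears the lip.
Not all that is in view belongs to the job. Leave any green look-alike of the slab alone.

How it is judged:
By the outcome, as a careful person would: the job done as asked, in the order asked, and still so for the second after the job is handed in, with the robot touching nothing.
It also fails if it takes over 72 s, if anything falls off the work surface, if the arm or the gripper's body presses on something with over 40 N, if the wrist force passes 120 N, or if a joint passes its speed limit or range.

## Working session

There is one attempt and no reset: what is moved stays moved. The work goes in short steps, Python scripts to look and compute and a shell command to move; the robot and the scene stay as the last step left them, time stands still between calls to the robot, and variables do not carry over. Pictures are saved under pics/ and viewed, at most 10 in all, crops included, and the job is handed in when it is done.

```bash
mkdir -p pics; ls
cat > h.py <<'E'
import numpy as np, cv2
from rig import arm, eyes
def cal(n):
    c=eyes.get_calibration(n); K=np.array(c['camera_matrix'],float); R=cv2.Rodrigues(np.array(c['rvec'],float))[0]; t=np.array(c['tvec'],float).ravel(); return K,R,t
def world(n,px,z=None,depth=None):
    K,R,t=cal(n); px=np.atleast_2d(np.array(px,float))
    d=np.c_[(px-K[[0,1],[2,2]])/K[[0,1],[0,1]],np.ones(len(px))]
    o=-R.T@t; w=d@R
    if z is not None: s=(z-o[2])/w[:,2]
    else: s=np.asarray(depth).ravel()
    return o+w*s[:,None]
def proj(n,P):
    K,R,t=cal(n); return cv2.projectPoints(np.atleast_2d(np.array(P,float)),cv2.Rodrigues(R)[0],t,K,None)[0][:,0]
def save(n,f,im): cv2.imwrite(f'pics/{f}.png',im[:,:,::-1])
E
python3 - <<'E'
from h import *
np.set_printoptions(precision=4,suppress=True)
print(arm.state())
for n in ['scene','side','wrist']:
    im,d=eyes.camera(n); 
    K,R,t=cal(n); print(n,K[0,0],-R.T@t,R[2])
    np.savez(f'{n}0.npz',im=im,d=d)
    save(n,n+'0',im)
    for l in ['fence','pocket','lip','tail','slab','hinge','knife_grip','stop_face','slicer','jar_a','round_a']:
        for r in eyes.landmark_of(n,l)[:3]:
            c,ro=[int(round(v)) for v in r['pixel']]
            if 0<=c<560 and 0<=ro<420: print(n,l,round(r['confidence'],2),r['pixel'],world(n,r['pixel'],depth=d[ro,c])[0])
E
```

```text
pics
{'t': 0.0, 'joint_positions': array([-0.2234,  0.3134,  1.4984, -0.    ,  1.331 , -0.2234]), 'qvel': array([-0.0015,  0.0008, -0.0003, -0.0009,  0.0018, -0.0008]), 'effort': array([ -0.0002, -40.2219, -25.2265,   0.0695,   0.0354,  -0.0001]), 'eef_pos': array([0.5248, 0.    , 0.2382]), 'tool_rot': array([-0.0005,  0.7071,  0.7071, -0.0003]), 'contact_force': array([ 0.1938, -0.4743,  0.252 ]), 'torque': array([-0.0041,  0.0359,  0.0092]), 'grip_force': 0.0, 'grip_width': 0.08802173347868786}
scene 512.7793057505219 [0.813  0.6487 1.1789] [-0.2895 -0.5088 -0.8108]
scene fence 0.72 [251.0, 304.3] [0.6061 0.1434 0.0453]
scene fence 0.21 [213.3, 229.1] [0.6261 0.017  0.2216]
scene pocket 0.93 [238.1, 249.9] [ 0.5584 -0.0229  0.0212]
scene lip 0.81 [248.4, 262.9] [0.5527 0.0247 0.0197]
scene lip 0.39 [213.5, 136.6] [ 0.4432 -0.4146  0.0365]
scene tail 0.95 [314.2, 256.2] [0.3904 0.0882 0.0116]
scene tail 0.91 [358.4, 324.4] [0.3973 0.3029 0.008 ]
scene tail 0.71 [289.1, 303.8] [0.5242 0.1855 0.0399]
scene slab 0.96 [270.8, 183.2] [0.4712 0.0056 0.2783]
scene slab 0.85 [276.7, 288.8] 
[... 1627 characters left out ...]
.5974 0.129  0.0311]
wrist pocket 0.7 [316.1, 194.3] [ 0.5638 -0.0256  0.0215]
wrist lip 0.98 [309.9, 140.5] [0.5554 0.0299 0.029 ]
wrist tail 0.62 [138.1, 83.3] [0.3931 0.0819 0.0163]
wrist slab 0.97 [100.9, 116.2] [0.3537 0.0516 0.0165]
wrist slab 0.88 [288.9, 22.7] [0.5344 0.1315 0.0321]
wrist slab 0.88 [148.4, 319.7] [0.4797 0.0017 0.2733]
wrist hinge 0.93 [391.1, 194.1] [ 0.6322 -0.0183  0.0461]
wrist hinge 0.35 [313.5, 194.5] [ 0.5612 -0.0258  0.0214]
wrist knife_grip 0.94 [472.8, 234.9] [0.6192 0.0107 0.2178]
wrist stop_face 0.84 [312.7, 242.9] [ 0.5616 -0.078   0.0243]
wrist slicer 0.69 [309.4, 186.6] [ 0.5568 -0.0175  0.0213]
wrist jar_a 0.64 [318.9, 318.7] [ 0.5687 -0.1573  0.0435]
```

View pics/scene0.png

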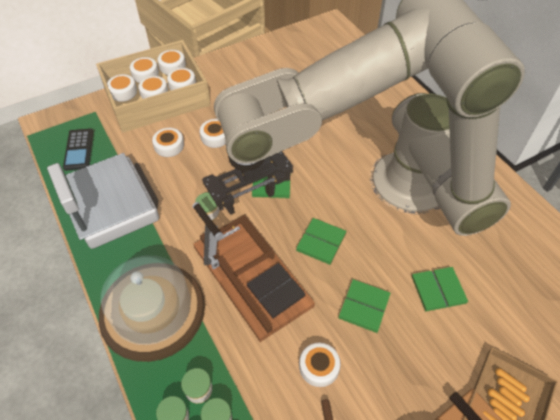

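View pics/wrist0.png

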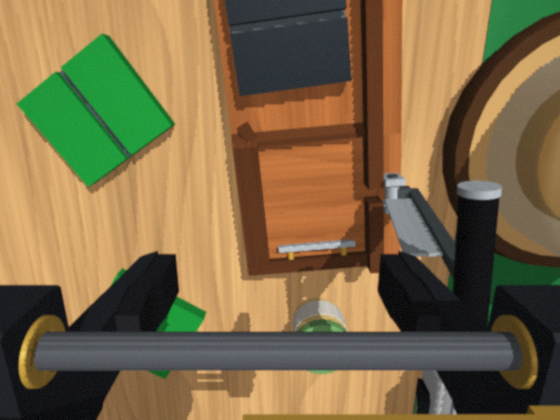

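```bash
python3 -m handwheel '[[[20,0,-8],[0,0,0]],[[25,0,-10],[0,0,0]],[[25,0,-10],[0,0,0]],[[20,0,-8],[0,0,0]],[[0,0,0],[0,0,0]],[[0,0,0],[0,0,0]]]' -1
cat > meas.py <<'E'
from h import *
from scipy.optimize import least_squares
np.set_printoptions(precision=4,suppress=True)
B={'fence':(51.5,150,24),'pocket':(0,0,21),'lip':(0,57.5,28),'hinge':(75,0,40)}
S=[];D=[]
for n in ['wrist','scene','side']:
    im,d=eyes.camera(n)
    np.savez(f'{n}1.npz',im=im,d=d); save(n,n+'1',im)
    for l in B:
        r=eyes.landmark_of(n,l)
        if r and r[0]['confidence']>.5:
            w=world(n,r[0]['pixel'],z=B[l][2]/1000)[0]; S.append(np.array(B[l][:2])/1000);D.append(w[:2]);print(n,l,r[0]['confidence'],w)
S=np.array(S);D=np.array(D)
f=lambda p:(np.c_[np.cos(p[2])*S[:,0]-np.sin(p[2])*S[:,1],np.sin(p[2])*S[:,0]+np.cos(p[2])*S[:,1]]+p[:2]-D).ravel()
s=least_squares(f,[.56,-.02,.07],loss='soft_l1',f_scale=.002); print(s.x,f(s.x).reshape(-1,2)*1000)
# slab top points via wrist depth
z=np.load('wrist1.npz'); im,d=z['im'],z['d']
rr,cc=np.mgrid[0:420,0:560]; P=world('wrist',np.c_[cc.ravel(),rr.ravel()],depth=d.ravel()); np.save('P.npy',P)
p=s.x;c,sn=np.cos(p[2]),np.sin(p[2]); Q=np.c_[(P[:,:2]-p[:2])@np.array([[c,-sn],[sn,c]]),P[:,2]]*1000
m=(np.abs(Q[:,2]-40)<5)&(Q[:,0]>-90)&(Q[:,0]<47)&(Q[:,1]>60)&(Q[:,1]<240)&(d.ravel()>0)&(im.reshape(-1,3).sum(1)<300)
print(m.sum()); pts=Q[m,:2].astype(np.float32); box=cv2.minAreaRect(pts); print(box, np.median(Q[m,2])); print(cv2.boxPoints(box))
for l in ['slab','tail','knife_grip']:
    for r in eyes.landmark_of('wrist',l)[:2]: print(l,r)
E
python3 meas.py
```

```text
t: 2.4
eef_pos: [0.5249, 0.0898, 0.2744]
tool_rot: [0.0, 0.707, 0.707, -0.0]
contact_force: [-0.1, -0.6, 0.2]
grip_width: 0.0421
grip_force: 0.0
wrist fence 0.95 [0.5986 0.1308 0.024 ]
wrist pocket 0.81 [ 0.5609 -0.0278  0.021 ]
wrist lip 0.81 [0.5572 0.0323 0.028 ]
wrist hinge 0.78 [ 0.6365 -0.0215  0.04  ]
scene fence 0.81 [0.5949 0.1263 0.024 ]
scene pocket 0.81 [ 0.5619 -0.0318  0.021 ]
scene lip 0.69 [0.553  0.0369 0.028 ]
scene hinge 0.91 [ 0.6387 -0.0246  0.04  ]
side fence 0.93 [0.595  0.1223 0.024 ]
side pocket 0.63 [ 0.5576 -0.015   0.021 ]
side lip 0.68 [0.5458 0.0424 0.028 ]
side hinge 0.63 [ 0.6366 -0.016   0.04  ]
[ 0.5609 -0.0262  0.1036] [[ -2.0241  -2.4967]
 [ -0.0442   1.5644]
 [ -2.2816  -1.2778]
 [ -1.0691   3.0605]
 [  1.6818   2.0103]
 [ -1.0345   5.6062]
 [  1.875   -5.888 ]
 [ -3.2089   6.1209]
 [  1.5519   5.9788]
 [  3.2446 -11.2113]
 [  9.1126 -11.3966]
 [ -1.1661  -2.3965]]
10426
((-11.63766098022461, 159.93099975585938), (100.30998992919922, 110.43794250488281), 1.5881742238998413) 40.49989377650246
[[-63.3038 213.7387]
 [-60.243  103.3432]
 [ 40.0285 106.1233]
 [ 36.9677 216.5188]]
slab {'pixel': [287.7, 123.3], 'confidence': 0.85}
slab {'pixel': [126.7, 192.1], 'confidence': 0.77}
tail {'pixel': [280.3, 63.8], 'confidence': 0.89}
tail {'pixel': [154.1, 169.2], 'confidence': 0.85}
```

View pics/wrist1.png

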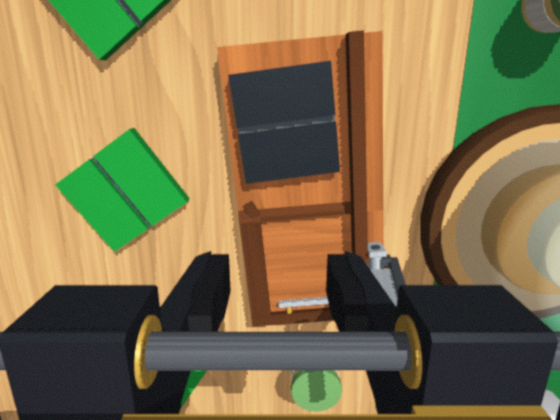

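```bash
cat > m2.py <<'E'
from h import *
np.set_printoptions(precision=4,suppress=True)
P=np.load('P.npy'); z=np.load('wrist1.npz'); d=z['d'].ravel()
p=np.array([.5609,-.0262,.1036])
def tob(P,p):
    c,s=np.cos(p[2]),np.sin(p[2]); return np.c_[(P[:,:2]-p[:2])@np.array([[c,-s],[s,c]]),P[:,2]]*1000
for it in range(4):
    Q=tob(P,p); ok=d>0
    a=[];
    # fence inner edge: per y bin, min x of fence-top points
    for y in range(75,235,4):
        m=ok&(abs(Q[:,1]-y)<2)&(abs(Q[:,2]-44)<3)&(Q[:,0]>46)&(Q[:,0]<95)
        if m.sum()>5: a.append((y,np.percentile(Q[m,0],2),np.percentile(Q[m,0],98)))
    a=np.array(a); k=np.polyfit(a[:,0],a[:,1],1); k2=np.polyfit(a[:,0],a[:,2],1)
    # deck end edge y=240
    e=[]
    for x in range(-65,45,4):
        m=ok&(abs(Q[:,0]-x)<2)&(abs(Q[:,2]-24)<3)&(Q[:,1]>218)&(Q[:,1]<260)
        if m.sum()>3: e.append((x,Q[m,1].max()))
    # lip flat: z 28 points between
    l=[]
    for x in range(-30,45,4):
        m=ok&(abs(Q[:,0]-x)<2)&(Q[:,2]>25)&(Q[:,2]<31)&(Q[:,1]>45)&(Q[:,1]<66)
        if m.sum()>2: l.append((x,Q[m,1].min(),Q[m,1].max()))
    e=np.array(e);l=np.array(l)
    f=[]
    for y in range(75,235,4):
        m=ok&(abs(Q[:,1]-y)<2)&(abs(Q[:,2]-24)<3)&(Q[:,0]<-60)&(Q[:,0]>-95)
        if m.sum()>2: f.append((y,Q[m,0].min()))
    f=np.array(f)
    print('fence slope',k,k2,'front',np.polyfit(f[:,0],f[:,1],1),'end',np.median(e[:,1]),np.polyfit(e[:,0],e[:,1],1),'lip',np.median(l[:,1:],axis=0))
    ang=-k[0]; p=p.copy(); 
    dx=np.polyval(k,150)-51.5; dy=np.median(e[:,1])-240
    p[2]+=ang; 
    c,s=np.cos(p[2]),np.sin(p[2])
    # keep point at (51.5,150) anchored after rotation
    Pold=np.array([51.5+dx,150+dy])/1000; co,so=np.cos(p[2]-ang),np.sin(p[2]-ang)
    w=p[:2]+np.array([co*Pold[0]-so*Pold[1],so*Pold[0]+co*Pold[1]])
    p[:2]=w-np.array([c*.0515-s*.15,s*.0515+c*.15])
    print('p',p)
np.save('p.npy',p)
Q=tob(P,p); im=z['im'].reshape(-1,3)
m=(np.abs(Q[:,2]-40)<5)&(Q[:,0]>-90)&(Q[:,0]<47)&(Q[:,1]>75)&(Q[:,1]<240)&(d>0)&(im.astype(int).sum(1)<300)
box=cv2.minAreaRect(Q[m,:2].astype(np.float32)); print(box); print(cv2.boxPoints(box))
for zz,r in ((21,(-40,40,0,40)),(24,(-20,40,75,90)),(44,(55,62,100,200))):
    mm=ok&(Q[:,0]>r[0])&(Q[:,0]<r[1])&(Q[:,1]>r[2])&(Q[:,1]<r[3]); print(zz,np.median(Q[mm,2]))
E
python3 m2.py
```

```text
fence slope [ 0.0144 50.7386] [ 0.0137 64.3974] front [  0.014  -75.5344] end 240.09241065184642 [ -0.0133 240.0148] lip [55.2723 65.7234]
p [ 0.5601 -0.0254  0.0892]
fence slope [ 0.    51.495] [-0.0007 65.1482] front [ -0.0002 -74.7886] end 239.19559646606132 [ -0.0001 239.1288] lip [54.4966 65.6503]
p [ 0.5601 -0.0262  0.0892]
fence slope [ 0.     51.5014] [-0.0007 65.1495] front [ -0.0002 -74.7395] end 239.9975203481465 [ -0.0001 239.9312] lip [55.2993 65.6871]
p [ 0.5601 -0.0262  0.0891]
fence slope [ 0.  51.5] [-0.0008 65.1481] front [ -0.0003 -74.7409] end 239.99932768050274 [ -0.0001 239.9331] lip [55.3013 65.689 ]
p [ 0.5601 -0.0262  0.0891]
((-13.231014251708984, 159.72023010253906), (100.30998992919922, 110.43795013427734), 2.4188849925994873)
[[-65.6718 212.7732]
 [-61.0108 102.4337]
 [ 39.2098 106.6673]
 [ 34.5488 217.0068]]
21 21.37718264633015
24 24.431245703097403
44 44.53148932276607
```

```bash
cat > st.py <<'E'
from h import *
from scipy.spatial.transform import Rotation as Ro
np.set_printoptions(precision=2,suppress=True)
p=np.load('p.npy'); s=arm.state(); R=Ro.from_euler('z',-p[2])
print('t',round(s['t'],2),'board',R.apply(s['eef_pos']-np.r_[p[:2],0])*1000,'F',R.apply(s['contact_force']),'w',round(s['grip_width']*1000,1))
q=s['tool_rot']; T=(R*Ro.from_quat([q[1],q[2],q[3],q[0]])).as_matrix(); print('toolx',T[:,0],'tooly',T[:,1],'toolz',T[:,2])
E
python3 -m handwheel '[[[10,-20,20],[0,0,-2.55]],[[12,-25,30],[0,0,-2.55]],[[14,-20,35],[0,0,0]],[[5,-5,35],[0,0,0]],[[0,0,35],[0,0,0]],[[0,0,30],[0,0,0]],[[0,0,15],[0,0,0]],[[0,0,0],[0,0,0]],[[0,0,0],[0,0,0]]]' -1 >/dev/null; python3 st.py
```

```text
t 4.2 board [-92.74 162.72  75.3 ] F [1.12 0.56 0.25] w 0.3
toolx [ 0.  1. -0.] tooly [ 1. -0.  0.] toolz [ 0. -0. -1.]
```

```bash
python3 -m handwheel '[[[0,-1,20],[0,0,0]],[[-2,0,17],[0,0,0]],[[0,0,5],[0,0,0]],[[0,0,0],[0,0,0]],[[0,4,0],[0,0,0]],[[0,3,0],[0,0,0]],[[0,2,0],[0,0,0]],[[0,2,0],[0,0,0]],[[0,2,0],[0,0,0]]]' >/dev/null; python3 st.py
```

```text
t 5.1 board [-80.86 160.74  32.85] F [-0.68 -0.3   0.22] w 0.4
toolx [0. 1. 0.] tooly [ 1. -0.  0.] toolz [ 0.  0. -1.]
```

```bash
for i in 1; do python3 -m handwheel '[[[0,1.5,0],[0,0,0]],[[0,1.5,0],[0,0,0]],[[0,1.5,0],[0,0,0]],[[0,1.5,0],[0,0,0]]]' >/dev/null; python3 st.py|head -1;  python3 -m handwheel '[[[0,1,0],[0,0,0]],[[0,1,0],[0,0,0]]]' >/dev/null; python3 st.py|head -1; done
```

```text
t 5.5 board [-75.74 160.84  32.57] F [-4.23  0.53  2.92] w 0.7
t 5.7 board [-73.27 160.78  32.65] F [-3.06 -0.47  1.42] w 0.6
```

```bash
S='python3 st.py'; python3 -m handwheel '[[[0,1,0],[0,0,0]],[[0,1,0],[0,0,0]],[[0,1,0],[0,0,0]]]' >/dev/null; $S|head -1;  python3 -m handwheel '[[[0,1,0],[0,0,0]],[[0,1,0],[0,0,0]]]' >/dev/null; $S|head -1; python3 -m handwheel '[[[0,1,0],[0,0,0]],[[0,0,0],[0,0,0]]]' >/dev/null; $S|head -1
```

```text
t 6.0 board [-70.03 160.72  32.66] F [-2.86  0.65 -0.32] w -0.1
t 6.2 board [-68.01 160.71  32.68] F [-2.84  0.04 -0.11] w 0.2
t 6.4 board [-66.89 160.72  32.72] F [-0.5   0.53 -0.48] w 0.5
```

```bash
S='python3 st.py'; for i in 1; do python3 -m handwheel '[[[0,1,0],[0,0,0]],[[0,1,0],[0,0,0]]]' >/dev/null; $S|head -1;  python3 -m handwheel '[[[0,0.5,0],[0,0,0]],[[0,0.5,0],[0,0,0]]]' >/dev/null; $S|head -1; python3 -m handwheel '[[[0,0.5,0],[0,0,0]],[[0,0.5,0],[0,0,0]]]' >/dev/null; $S|head -1; done
```

```text
t 6.6 board [-65.06 160.73  32.72] F [-2.05 -0.33 -0.93] w 0.5
t 6.8 board [-64.06 160.73  32.72] F [-1.71  0.28 -0.63] w 0.2
t 7.0 board [-63.07 160.72  32.71] F [-1.86 -0.03 -0.9 ] w 0.8
```

```bash
S='python3 st.py'; for i in 1; do python3 -m handwheel '[[[0,0.5,0],[0,0,0]],[[0,0.5,0],[0,0,0]]]' >/dev/null; $S|head -1;  python3 -m handwheel '[[[0,0.5,0],[0,0,0]],[[0,0.5,0],[0,0,0]]]' >/dev/null; $S|head -1; python3 -m handwheel '[[[0,0.5,0],[0,0,0]],[[0,0.5,0],[0,0,0]]]' >/dev/null; $S|head -1; done
python3 - <<'E'
from h import *
im,d=eyes.camera('wrist'); save('w','w2',im)
E
```

```text
t 7.2 board [-62.58 160.8   32.63] F [-6.46  0.35  2.27] w 0.2
t 7.4 board [-62.37 160.91  32.6 ] F [-10.13   1.21   5.53] w 0.3
t 7.6 board [-62.24 161.02  32.51] F [-15.     0.41   9.35] w 0.4
```

View pics/w2.png

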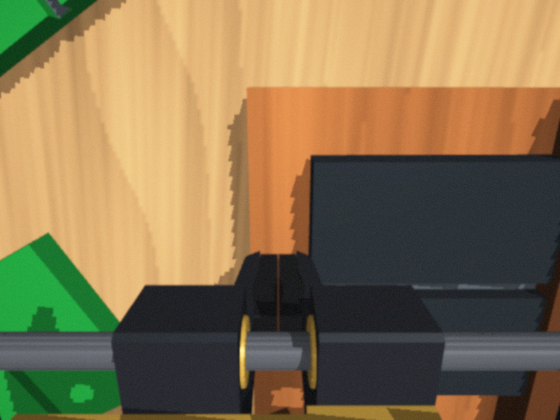

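```bash
python3 -m handwheel '[[[0,-5,0],[0,0,0]],[[0,-10,0],[0,0,0]],[[0,0,-25],[0,0,0]],[[0,0,-30],[0,0,0]],[[20,20,0],[0,0,0]],[[25,27,0],[0,0,0]],[[25,25,0],[0,0,0]],[[16,5,0],[0,0,0]],[[0,0,0],[0,-7.5,0]],[[0,0,0],[0,-7.5,0]],[[0,0,0],[0,0,0]],[[0,0,0],[0,0,0]],[[0,0,0],[0,0,0]]]' 0.136 >/dev/null; python3 st.py
python3 - <<'E'
from h import *
im,d=eyes.camera('scene')
m=eyes.cut_out('scene','slab')
p=np.load('p.npy');rr,cc=np.mgrid[0:420,0:560]
P=world('scene',np.c_[cc.ravel(),rr.ravel()],depth=d.ravel());c,s=np.cos(p[2]),np.sin(p[2]);Q=np.c_[(P[:,:2]-p[:2])@np.array([[c,-s],[s,c]]),P[:,2]]*1000
k=(abs(Q[:,2]-40)<5)&(Q[:,0]>-90)&(Q[:,0]<60)&(Q[:,1]>75)&(Q[:,1]<240)&(im.reshape(-1,3).astype(int).sum(1)<260)
b=cv2.minAreaRect(Q[k,:2].astype(np.float32));print(b);print(cv2.boxPoints(b))
E
```

```text
t 8.95 board [  2.05 246.02  87.91] F [-0.75 -0.5   0.07] w 49.9
toolx [ 0.    0.97 -0.26] tooly [ 1. -0.  0.] toolz [-0.   -0.26 -0.97]
((18.25988006591797, 147.25534057617188), (116.79914093017578, 116.52275848388672), 74.13725280761719)
[[-53.745445 107.00447 ]
 [ 58.34005   75.15486 ]
 [ 90.265205 187.50621 ]
 [-21.82029  219.35582 ]]
```

```bash
python3 -m handwheel '[[[5.2,-0.5,19.3],[0,0,0]],[[5.2,-0.5,19.3],[0,0,0]],[[3,0,11.5],[0,0,0]],[[0,0,0],[0,0,0]],[[-5.8,0,1.55],[0,0,0]],[[-4.8,0,1.3],[0,0,0]],[[-2.9,0,0.78],[0,0,0]],[[-1.93,0,0.52],[0,0,0]],[[-1.93,0,0.52],[0,0,0]]]' >/dev/null; python3 st.py|head -1;python3 -m handwheel '[[[-1.45,0,0.39],[0,0,0]],[[-1.45,0,0.39],[0,0,0]],[[-1.45,0,0.39],[0,0,0]],[[-1.45,0,0.39],[0,0,0]]]' >/dev/null; python3 st.py|head -1
```

```text
t 9.95 board [  1.03 228.5   36.13] F [ 0.13  0.39 -0.  ] w 50.1
t 10.35 board [  0.89 222.64  35.81] F [ 0.36  0.11 -1.04] w 50.3
```

```bash
python3 -m handwheel '[[[-1.93,0,0.52],[0,0,0]],[[-1.93,0,0.52],[0,0,0]],[[-1.93,0,0.52],[0,0,0]],[[-1.93,0,0.52],[0,0,0]]]' >/dev/null; python3 st.py|head -1;python3 -m handwheel '[[[-1.93,0,0.52],[0,0,0]],[[-1.93,0,0.52],[0,0,0]],[[-1.93,0,0.52],[0,0,0]],[[-1.93,0,0.52],[0,0,0]],[[-1.93,0,0.52],[0,0,0]],[[-1.93,0,0.52],[0,0,0]]]' >/dev/null; python3 st.py|head -1
```

```text
t 10.75 board [  0.89 214.71  35.82] F [ 0.61  3.35 -0.25] w 50.2
t 11.35 board [  0.89 202.58  35.79] F [ 0.39  2.42 -0.41] w 50.2
```

```bash
python3 -m handwheel '[[[-1.93,0,0.52],[0,0,0]],[[-1.93,0,0.52],[0,0,0]],[[-1.93,0,0.52],[0,0,0]],[[-1.93,0,0.52],[0,0,0]],[[-1.93,0,0.52],[0,0,0]]]' >/dev/null; python3 st.py|head -1;for i in 1; do python3 -m handwheel '[[[-1.45,0,0.39],[0,0,0]],[[-1.45,0,0.39],[0,0,0]],[[-1.45,0,0.39],[0,0,0]],[[-1.45,0,0.39],[0,0,0]]]' >/dev/null; python3 st.py|head -1;python3 -m handwheel '[[[-1.45,0,0.39],[0,0,0]],[[-1.45,0,0.39],[0,0,0]],[[-1.45,0,0.39],[0,0,0]],[[-1.45,0,0.39],[0,0,0]]]' >/dev/null; python3 st.py|head -1; done
```

```text
t 11.85 board [  0.89 192.58  35.8 ] F [-0.86  2.85  0.76] w 50.3
t 12.25 board [  0.88 186.63  35.77] F [-0.23  2.82 -0.49] w 50.1
t 12.65 board [  0.88 180.7   35.75] F [-0.28  4.62  0.4 ] w 50.2
```

```bash
M(){ python3 st.py|head -1; }; python3 -m handwheel '[[[-1.45,0,0.39],[0,0,0]],[[-1.45,0,0.39],[0,0,0]]]' >/dev/null; M;python3 -m handwheel '[[[-1.45,0,0.39],[0,0,0]],[[-1.45,0,0.39],[0,0,0]]]' >/dev/null; M;python3 -m handwheel '[[[-1.45,0,0.39],[0,0,0]],[[-1.45,0,0.39],[0,0,0]]]' >/dev/null; M;python3 -m handwheel '[[[-1.45,0,0.39],[0,0,0]],[[-1.45,0,0.39],[0,0,0]]]' >/dev/null; M
```

```text
t 12.85 board [  0.84 177.47  35.74] F [0.07 3.07 0.25] w 50.0
t 13.05 board [  0.86 174.35  35.75] F [-0.49  1.67 -0.33] w 50.3
t 13.25 board [  0.87 171.51  35.75] F [ 0.45  3.22 -0.41] w 50.0
t 13.45 board [  0.9  168.55  35.77] F [-0.01  3.12  0.13] w 50.1
```

```bash
M(){ python3 st.py|head -1; }; python3 -m handwheel '[[[-1.93,0,0.52],[0,0,0]],[[-1.93,0,0.52],[0,0,0]],[[-1.93,0,0.52],[0,0,0]],[[-1.93,0,0.52],[0,0,0]],[[-1.93,0,0.52],[0,0,0]],[[-1.93,0,0.52],[0,0,0]]]' >/dev/null; M;python3 -m handwheel '[[[-1.93,0,0.52],[0,0,0]],[[-1.93,0,0.52],[0,0,0]],[[-1.93,0,0.52],[0,0,0]],[[-1.93,0,0.52],[0,0,0]],[[-1.93,0,0.52],[0,0,0]],[[-1.93,0,0.52],[0,0,0]],[[-1.93,0,0.52],[0,0,0]]]' >/dev/null; M;python3 -m handwheel '[[[-1.45,0,0.39],[0,0,0]],[[-1.45,0,0.39],[0,0,0]],[[-1.45,0,0.39],[0,0,0]],[[-1.45,0,0.39],[0,0,0]]]' >/dev/null; M;python3 - <<'E'
from h import *
im,d=eyes.camera('scene'); save('w','s3',cv2.resize(im[180:360,160:360],None,fx=3,fy=3))
E
```

```text
t 14.05 board [  0.87 156.54  35.74] F [ 0.07  2.77 -0.13] w 50.2
t 14.75 board [  0.88 142.58  35.74] F [-0.62  2.14  0.41] w 50.1
t 15.15 board [  0.9  136.61  35.74] F [ 0.58  2.16 -0.34] w 50.3
```

View pics/s3.png

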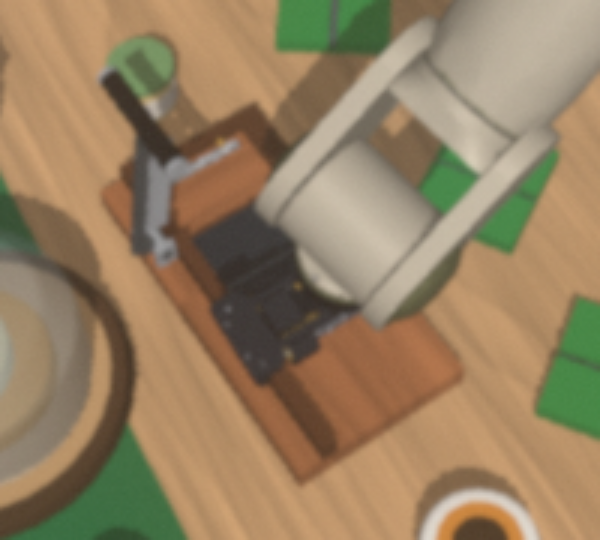

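```bash
M(){ python3 st.py|head -1; }; python3 -m handwheel '[[[-1.45,0,0.39],[0,0,0]],[[-1.45,0,0.39],[0,0,0]],[[-1.45,0,0.39],[0,0,0]],[[-1.45,0,0.39],[0,0,0]]]' >/dev/null; M;python3 -m handwheel '[[[-0.97,0,0.26],[0,0,0]],[[-0.97,0,0.26],[0,0,0]],[[-0.97,0,0.26],[0,0,0]],[[-0.97,0,0.26],[0,0,0]]]' >/dev/null; M;python3 -m handwheel '[[[-0.97,0,0.26],[0,0,0]],[[-0.97,0,0.26],[0,0,0]],[[-0.97,0,0.26],[0,0,0]],[[-0.97,0,0.26],[0,0,0]]]' >/dev/null; M;python3 -m handwheel '[[[-0.97,0,0.26],[0,0,0]],[[-0.97,0,0.26],[0,0,0]],[[-0.97,0,0.26],[0,0,0]],[[-0.97,0,0.26],[0,0,0]]]' >/dev/null; M
```

```text
t 15.6 board [  0.9  130.6   35.73] F [0.45 2.15 1.05] w 49.9
t 16.0 board [  0.88 126.63  35.7 ] F [ 0.52  3.37 -0.88] w 50.1
t 16.4 board [  0.92 122.62  35.77] F [0.3  3.82 0.82] w 49.9
t 16.8 board [  0.93 118.61  35.77] F [-0.28  3.98  1.09] w 49.9
```

```bash
M(){ python3 st.py|head -1; };  python3 -m handwheel '[[[-0.97,0,0.26],[0,0,0]],[[-0.97,0,0.26],[0,0,0]]]' >/dev/null; M; python3 -m handwheel '[[[-0.97,0,0.26],[0,0,0]],[[-0.97,0,0.26],[0,0,0]]]' >/dev/null; M
python3 - <<'E'
from h import *
im,d=eyes.camera('side'); save('w','s4',cv2.resize(im[130:250,230:390],None,fx=4,fy=4))
E
```

```text
t 17.0 board [  0.93 116.61  35.77] F [0.33 3.78 2.86] w 50.1
t 17.2 board [  0.9  114.59  35.75] F [0.1  4.33 1.99] w 50.1
```

View pics/s4.png

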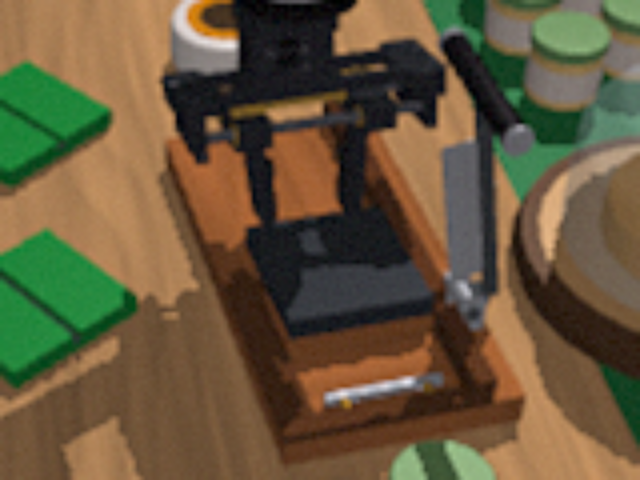

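```bash
M(){ python3 st.py|head -1; };  python3 -m handwheel '[[[-1.1,0,-0.22],[0,0,0]],[[-1.1,0,-0.22],[0,0,0]]]' >/dev/null; M; python3 -m handwheel '[[[-1.1,0,-0.22],[0,0,0]],[[-1.1,0,-0.22],[0,0,0]]]' >/dev/null; M;python3 -m handwheel '[[[-0.97,0,0.26],[0,0,0]],[[-0.97,0,0.26],[0,0,0]]]' >/dev/null; M; python3 -m handwheel '[[[-0.97,0,0.26],[0,0,0]],[[-0.97,0,0.26],[0,0,0]]]' >/dev/null; M
```

```text
t 17.45 board [  0.92 112.61  36.8 ] F [-0.71  3.96  1.99] w 50.0
t 17.65 board [  0.93 110.53  37.82] F [1.31 4.57 2.48] w 50.0
t 17.85 board [  0.96 108.55  37.81] F [-0.06  4.31  3.97] w 50.0
t 18.05 board [  0.94 106.56  37.77] F [0.44 4.03 2.94] w 50.3
```

```bash
M(){ python3 st.py|head -1; };  python3 -m handwheel '[[[-1.45,0,0.39],[0,0,0]],[[-1.45,0,0.39],[0,0,0]],[[-1.45,0,0.39],[0,0,0]]]' >/dev/null; M; python3 -m handwheel '[[[-1.45,0,0.39],[0,0,0]],[[-1.45,0,0.39],[0,0,0]],[[-1.45,0,0.39],[0,0,0]]]' >/dev/null; M;python3 -m handwheel '[[[-1.45,0,0.39],[0,0,0]],[[-1.45,0,0.39],[0,0,0]],[[-1.45,0,0.39],[0,0,0]]]' >/dev/null; M
python3 - <<'E'
from h import *
im,d=eyes.camera('side'); save('w','s5',cv2.resize(im[130:250,230:390],None,fx=4,fy=4))
E
```

```text
t 18.35 board [  0.77 101.77  37.63] F [0.67 2.4  0.48] w 50.1
t 18.65 board [ 0.62 97.35 37.39] F [ 0.42  1.82 -0.86] w 50.5
t 18.95 board [ 0.81 92.95 37.61] F [ 0.63  1.75 -1.73] w 50.0
```

View pics/s5.png

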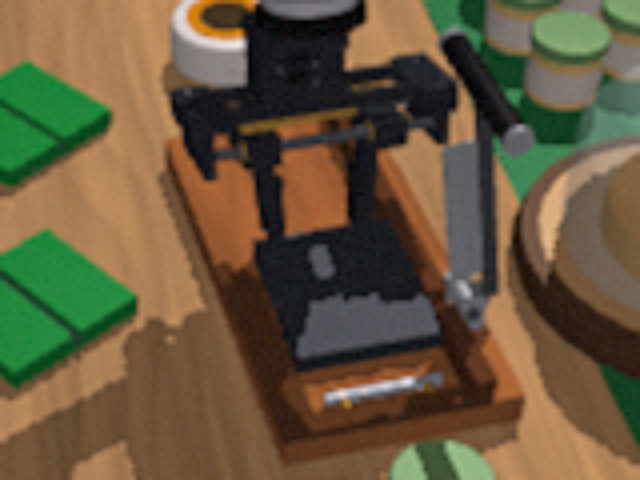

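```bash
M(){ python3 st.py|head -1; };  python3 -m handwheel '[[[-1.45,0,0.39],[0,0,0]],[[-1.45,0,0.39],[0,0,0]],[[-1.45,0,0.39],[0,0,0]],[[-1.45,0,0.39],[0,0,0]],[[-1.45,0,0.39],[0,0,0]]]' >/dev/null; M; python3 -m handwheel '[[[-1.45,0,0.39],[0,0,0]],[[-1.45,0,0.39],[0,0,0]],[[-1.45,0,0.39],[0,0,0]],[[-1.45,0,0.39],[0,0,0]]]' >/dev/null; M;python3 -m handwheel '[[[-0.97,0,0.26],[0,0,0]],[[-0.97,0,0.26],[0,0,0]],[[-0.97,0,0.26],[0,0,0]],[[-0.97,0,0.26],[0,0,0]]]' >/dev/null; M
```

```text
t 19.5 board [ 0.88 85.46 37.69] F [ 0.01  1.74 -1.51] w 50.1
t 19.9 board [ 0.87 79.43 37.67] F [-1.14  0.98 -1.17] w 49.9
t 20.3 board [ 0.89 75.48 37.68] F [ 0.29  2.11 -1.12] w 50.1
```

```bash
M(){ python3 st.py|head -1; };  python3 -m handwheel '[[[-0.97,0,0.26],[0,0,0]],[[-0.97,0,0.26],[0,0,0]],[[-0.97,0,0.26],[0,0,0]],[[-0.97,0,0.26],[0,0,0]]]' >/dev/null; M; python3 -m handwheel '[[[-0.97,0,0.26],[0,0,0]],[[-0.97,0,0.26],[0,0,0]]]' >/dev/null; M; python3 -m handwheel '[[[-0.97,0,0.26],[0,0,0]],[[-0.48,0,0.13],[0,0,0]]]' >/dev/null; M
```

```text
t 20.7 board [ 0.86 71.45 37.65] F [-0.45  2.25 -2.24] w 50.4
t 20.9 board [ 0.89 69.46 37.7 ] F [ 0.28  2.32 -1.74] w 50.2
t 21.1 board [ 0.89 67.92 37.67] F [ 0.38  1.56 -0.64] w 50.5
```

```bash
M(){ python3 st.py|head -1; }; R='x'; python3 -m handwheel '[[[-0.48,0,0.13],[0,0,0]],[[-0.48,0,0.13],[0,0,0]]]' >/dev/null; M; python3 -m handwheel '[[[-0.48,0,0.13],[0,0,0]],[[-0.48,0,0.13],[0,0,0]]]' >/dev/null; M; python3 -m handwheel '[[[-0.48,0,0.13],[0,0,0]],[[-0.48,0,0.13],[0,0,0]]]' >/dev/null; M; python3 -m handwheel '[[[-0.48,0,0.13],[0,0,0]],[[-0.48,0,0.13],[0,0,0]]]' >/dev/null; M
```

```text
t 21.3 board [ 0.88 67.01 37.69] F [-0.11  1.74 -1.16] w 50.0
t 21.5 board [ 0.88 66.03 37.68] F [-0.12  1.1  -0.16] w 50.0
t 21.7 board [ 0.82 65.4  37.58] F [ 0.79  6.13 -1.21] w 50.0
t 21.9 board [ 0.83 64.88 37.56] F [-0.14  8.34 -1.92] w 50.1
```

```bash
M(){ python3 st.py|head -1; }; python3 -m handwheel '[[[-0.48,0,0.13],[0,0,0]],[[-0.48,0,0.13],[0,0,0]]]' >/dev/null; M; python3 -m handwheel '[[[-0.48,0,0.13],[0,0,0]],[[-0.48,0,0.13],[0,0,0]]]' >/dev/null; M; python3 -m handwheel '[[[-0.48,0,0.13],[0,0,0]],[[0,0,0],[0,0,0]]]' >/dev/null; M; python3 -m handwheel '[[[-0.48,0,0.13],[0,0,0]],[[0,0,0],[0,0,0]]]' >/dev/null; M
```

```text
t 22.1 board [ 0.84 64.1  37.55] F [-0.25  9.02 -0.36] w 49.6
t 22.3 board [ 0.83 63.27 37.51] F [-0.11 11.25 -0.07] w 50.0
t 22.5 board [ 0.83 62.87 37.51] F [-0.32 11.1  -1.26] w 50.0
t 22.7 board [ 0.84 62.48 37.5 ] F [-0.02 11.16 -0.88] w 50.6
```

```bash
M(){ python3 st.py|head -1; }; python3 -m handwheel '[[[-0.48,0,0.13],[0,0,0]],[[0,0,0],[0,0,0]]]' >/dev/null; M; python3 -m handwheel '[[[-0.48,0,0.13],[0,0,0]],[[0,0,0],[0,0,0]]]' >/dev/null; M; python3 -m handwheel '[[[-0.29,0,0.08],[0,0,0]],[[0,0,0],[0,0,0]]]' >/dev/null; M
```

```text
t 22.9 board [ 0.85 62.07 37.52] F [-0.52 11.92 -0.78] w 49.9
t 23.1 board [ 0.83 61.68 37.5 ] F [ 1.33 11.7  -0.9 ] w 50.2
t 23.3 board [ 0.81 61.47 37.46] F [ 0.04 13.64 -0.1 ] w 49.9
```

```bash
M(){ python3 st.py|head -1; }; python3 -m handwheel '[[[-0.03,0,1.05],[0,0,0]],[[0.26,0,0.97],[0,0,0]]]' >/dev/null; M; python3 -m handwheel '[[[0.26,0,0.97],[0,0,0]],[[0.26,0,0.97],[0,0,0]]]' >/dev/null; M; python3 -m handwheel '[[[0.26,0,0.97],[0,0,0]],[[0.26,0,0.97],[0,0,0]]]' >/dev/null; M; python3 -m handwheel '[[[0.26,0,0.97],[0,0,0]],[[0.26,0,0.97],[0,0,0]]]' >/dev/null; M
python3 - <<'E'
from h import *
im,d=eyes.camera('side'); save('w','s6',cv2.resize(im[130:250,230:390],None,fx=4,fy=4))
E
```

```text
t 23.5 board [ 0.79 61.3  35.42] F [ 0.52 14.33  0.13] w 50.1
t 23.7 board [ 0.81 61.43 33.36] F [-0.05 15.   -0.2 ] w 49.8
t 23.9 board [ 0.8  61.63 31.3 ] F [ 0.44 15.63 -0.58] w 50.1
t 24.1 board [ 0.9  61.72 29.93] F [-4.09 18.9  12.37] w 50.6
```

View pics/s6.png

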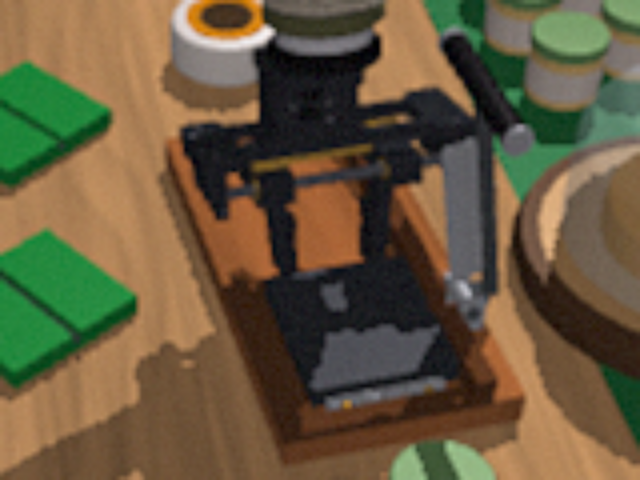

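```bash
M(){ python3 st.py|head -1; }; python3 -m handwheel '[[[0.97,0,-0.26],[0,0,0]],[[0.97,0,-0.26],[0,0,0]]]' >/dev/null; M; python3 -m handwheel '[[[0.97,0,-0.26],[0,0,0]],[[0.97,0,-0.26],[0,0,0]],[[0.97,0,-0.26],[0,0,0]],[[0.97,0,-0.26],[0,0,0]]]' >/dev/null; M
cat > slab.py <<'E'
from h import *
np.set_printoptions(precision=2,suppress=True)
p=np.load('p.npy')
for n in ['side','wrist','scene']:
    im,d=eyes.camera(n); rr,cc=np.mgrid[0:420,0:560]
    P=world(n,np.c_[cc.ravel(),rr.ravel()],depth=d.ravel());c,s=np.cos(p[2]),np.sin(p[2]);Q=np.c_[(P[:,:2]-p[:2])@np.array([[c,-s],[s,c]]),P[:,2]]*1000
    for y in (-45,-30,-15,15,30,45,50,57,80):
        m=(abs(Q[:,1]-y)<4)&(abs(Q[:,0])<25)&(abs(Q[:,2]-33)<14)&(d.ravel()>0)&(im.reshape(-1,3).astype(int).sum(1)<400)
        print(n,y,m.sum(),np.percentile(Q[m,2],[20,50,80]) if m.sum()>5 else '')
E
python3 slab.py
```

```text
t 24.35 board [ 0.93 62.31 30.06] F [-0.7   4.35  2.5 ] w 50.2
t 24.75 board [ 0.92 65.19 29.55] F [-0.2   0.53  0.76] w 50.3
side -45 40 [38.66 39.69 41.1 ]
side -30 41 [38.96 40.32 41.18]
side -15 38 [39.08 39.66 41.47]
side 15 37 [38.63 39.77 40.72]
side 30 34 [38.37 39.56 40.52]
side 45 34 [38.88 40.27 41.36]
side 50 31 [39.01 39.96 40.92]
side 57 9 [36.77 38.51 39.6 ]
side 80 24 [25.49 26.88 27.37]
wrist -45 0 
wrist -30 684 [36.78 37.1  37.38]
wrist -15 792 [36.82 37.11 37.42]
wrist 15 0 
wrist 30 0 
wrist 45 1319 [36.76 37.15 37.5 ]
wrist 50 1396 [36.71 37.11 37.49]
wrist 57 3160 [28.1  30.68 35.7 ]
wrist 80 89 [35.71 41.07 45.16]
scene -45 40 [33.67 34.7  37.29]
scene -30 48 [33.57 35.62 36.82]
scene -15 41 [33.62 35.77 37.11]
scene 15 11 [34.29 35.89 36.89]
scene 30 4 
scene 45 12 [33.89 35.66 37.46]
scene 50 13 [34.05 35.68 36.93]
scene 57 12 [29.26 31.76 34.89]
scene 80 32 [20.4 21.9 23.6]
```

```bash
python3 -m handwheel '[[[20,0,-10],[0,0,0]],[[25,0,-15],[0,0,0]],[[10,0,-40],[0,7.5,0]],[[0,0,-40],[0,7.5,0]],[[0,0,-40],[0,0,0]],[[0,0,-40],[0,0,0]],[[0,0,-20],[0,0,0]],[[0,0,-10],[0,0,0]],[[0,0,0],[0,0,0]]]' 0.5 >/dev/null; python3 st.py
cat > grip.py <<'E'
from h import *
np.set_printoptions(precision=1,suppress=True)
p=np.load('p.npy')
for n in ['wrist','scene','side']:
    im,d=eyes.camera(n); rr,cc=np.mgrid[0:420,0:560]
    P=world(n,np.c_[cc.ravel(),rr.ravel()],depth=d.ravel());c,s=np.cos(p[2]),np.sin(p[2]);Q=np.c_[(P[:,:2]-p[:2])@np.array([[c,-s],[s,c]]),P[:,2]]*1000
    m=(Q[:,0]>35)&(Q[:,0]<115)&(abs(Q[:,1])<60)&(Q[:,2]>180)&(Q[:,2]<240)&(d.ravel()>0)
    A=Q[m]; print(n,m.sum()); 
    if m.sum()>20: print(np.percentile(A,[1,5,50,95,99],axis=0))
    g=eyes.landmark_of(n,'knife_grip'); print(g[:1])
E
python3 grip.py; python3 slab.py|grep wrist
```

```text
t 25.8 board [  1.13 140.57 228.32] F [ 0.35  0.17 -0.42] w 66.1
toolx [ 0.  1. -0.] tooly [ 1. -0.  0.] toolz [ 0. -0. -1.]
wrist 847
[[ 56.7  47.  200.7]
 [ 57.5  51.6 202.3]
 [ 65.4  54.  210.6]
 [ 73.7  54.9 217.4]
 [ 75.1  55.3 218.4]]
[]
scene 321
[[ 57.6 -52.3 182.3]
 [ 58.9 -48.1 199.8]
 [ 68.8   1.2 215.8]
 [ 74.3  52.9 220.2]
 [ 75.   55.7 221.3]]
[{'pixel': [212.1, 227.5], 'confidence': 0.95}]
side 293
[[ 58.3 -57.1 182. ]
 [ 59.  -55.3 191. ]
 [ 64.6  -6.7 219.6]
 [ 74.1  45.  223.5]
 [ 75.4  51.5 224.1]]
[{'pixel': [348.3, 146.3], 'confidence': 0.77}]
wrist -45 0 
wrist -30 97 [36.72 37.12 37.96]
wrist -15 302 [36.85 37.42 37.95]
wrist 15 333 [36.74 37.36 37.97]
wrist 30 341 [36.68 37.29 37.94]
wrist 45 355 [36.79 37.39 37.98]
wrist 50 366 [36.8  37.35 37.94]
wrist 57 556 [28.1  29.42 35.92]
wrist 80 368 [23.85 24.38 24.97]
```

```bash
python3 -m handwheel '[[[0,15,-20],[0,0,0]],[[-20,25,0],[0,0,0]],[[-30,24,0],[0,0,0]],[[-30,0,0],[0,0,0]],[[-25,0,0],[0,0,0]],[[-6,0,0],[0,0,0]],[[0,0,0],[0,0,0]],[[0,0,20],[0,0,0]],[[0,0,20],[0,0,0]],[[0,0,10],[0,0,0]],[[0,0,6],[0,0,0]],[[0,0,0],[0,0,0]],[[0,0,0],[0,0,0]]]' >/dev/null; python3 st.py
```

```text
t 27.55 board [ 65.18  29.89 192.69] F [ 0.06  0.93 -0.28] w 66.4
toolx [-0.  1. -0.] tooly [1. 0. 0.] toolz [ 0. -0. -1.]
```

```bash
python3 -m handwheel '[[[0,0,0],[0,0,0]],[[0,0,0],[0,0,0]],[[0,0,0],[0,0,0]],[[0,0,0],[0,0,0]],[[0,0,0],[0,0,0]],[[0,0,0],[0,0,0]],[[0,0,0],[0,0,0]],[[0,0,0],[0,0,0]],[[0,0,0],[0,0,0]],[[0,0,0],[0,0,0]],[[0,0,0],[0,0,0]],[[0,0,0],[0,0,0]]]' -1 12; python3 st.py|head -1
python3 - <<'E'
import numpy as np
f=lambda q:np.array([75-170*np.cos(q)+20*np.sin(q),40+170*np.sin(q)+20*np.cos(q)])
qs=np.r_[1.4:0.1:-0.1,0.1,0.05,0]
qs=np.unique(np.round(np.r_[np.arange(1.4,0.01,-0.05),0],3))[::-1]
for a,b in zip(qs,qs[1:]): d=f(b)-f(a); print(a,b,'[[0,%.1f,%.1f],[0,0,0]],'%(d[0],-d[1]))
E
```

```text
t: 28.75
eef_pos: [0.6222, 0.0091, 0.1919]
tool_rot: [0.0, 0.675, 0.738, 0.0]
contact_force: [0.7, -0.5, 0.5]
grip_width: 0.0171
grip_force: 11.8
t 28.75 board [ 64.92  29.65 191.87] F [ 0.65 -0.57  0.52] w 17.1
1.4 1.35 [[0,-8.5,0.7],[0,0,0]],
1.35 1.3 [[0,-8.5,1.1],[0,0,0]],
1.3 1.25 [[0,-8.4,1.5],[0,0,0]],
1.25 1.2 [[0,-8.3,1.9],[0,0,0]],
1.2 1.15 [[0,-8.2,2.4],[0,0,0]],
1.15 1.1 [[0,-8.1,2.8],[0,0,0]],
1.1 1.05 [[0,-8.0,3.2],[0,0,0]],
1.05 1.0 [[0,-7.8,3.6],[0,0,0]],
1.0 0.95 [[0,-7.6,3.9],[0,0,0]],
0.95 0.9 [[0,-7.4,4.3],[0,0,0]],
0.9 0.85 [[0,-7.2,4.7],[0,0,0]],
0.85 0.8 [[0,-6.9,5.0],[0,0,0]],
0.8 0.75 [[0,-6.7,5.4],[0,0,0]],
0.75 0.7 [[0,-6.4,5.7],[0,0,0]],
0.7 0.65 [[0,-6.1,6.0],[0,0,0]],
0.65 0.6 [[0,-5.8,6.3],[0,0,0]],
0.6 0.55 [[0,-5.5,6.6],[0,0,0]],
0.55 0.5 [[0,-5.1,6.9],[0,0,0]],
0.5 0.45 [[0,-4.8,7.1],[0,0,0]],
0.45 0.4 [[0,-4.4,7.3],[0,0,0]],
0.4 0.35 [[0,-4.0,7.5],[0,0,0]],
0.35 0.3 [[0,-3.7,7.7],[0,0,0]],
0.3 0.25 [[0,-3.3,7.9],[0,0,0]],
0.25 0.2 [[0,-2.9,8.1],[0,0,0]],
0.2 0.15 [[0,-2.5,8.2],[0,0,0]],
0.15 0.1 [[0,-2.1,8.3],[0,0,0]],
0.1 0.05 [[0,-1.6,8.4],[0,0,0]],
0.05 0.0 [[0,-1.2,8.5],[0,0,0]],
```

```bash
python3 -m handwheel '[[[0,-3,0.2],[0,0,0]],[[0,-5.5,0.5],[0,0,0]],[[0,-5.7,0.7],[0,0,0]],[[0,-5.7,0.9],[0,0,0]],[[0,-5.6,1.1],[0,0,0]],[[0,-5.5,1.3],[0,0,0]],[[0,-5.5,1.5],[0,0,0]],[[0,-5.4,1.7],[0,0,0]]]' >/dev/null; python3 st.py|head -1;python3 -m handwheel '[[[0,-5.4,1.9],[0,0,0]],[[0,-5.4,2.1],[0,0,0]],[[0,-5.3,2.3],[0,0,0]],[[0,-5.2,2.4],[0,0,0]]]' >/dev/null; python3 st.py|head -1
```

```text
t 29.55 board [ 22.54  29.72 183.83] F [ 3.15  0.54 -3.  ] w 17.0
t 29.95 board [  1.26  29.72 175.05] F [ 2.93  0.26 -2.77] w 17.1
```

```bash
python3 -m handwheel '[[[0,-7.6,3.9],[0,0,0]],[[0,-7.4,4.3],[0,0,0]],[[0,-7.2,4.7],[0,0,0]],[[0,-6.9,5.0],[0,0,0]],[[0,-6.7,5.4],[0,0,0]],[[0,-6.4,5.7],[0,0,0]]]' >/dev/null; python3 st.py|head -1;python3 -m handwheel '[[[0,-6.1,6.0],[0,0,0]],[[0,-5.8,6.3],[0,0,0]],[[0,-5.5,6.6],[0,0,0]],[[0,-5.1,6.9],[0,0,0]]]' >/dev/null; python3 st.py|head -1
```

```text
t 30.55 board [-41.01  29.65 145.84] F [ 4.45  1.21 -2.81] w 16.7
t 30.95 board [-63.31  29.63 119.98] F [ 6.11  0.24 -3.  ] w 17.1
```

```bash
python3 -m handwheel '[[[0,-2.4,3.5],[0,0,0]],[[0,-2.4,3.6],[0,0,0]],[[0,-2.2,3.6],[0,0,0]],[[0,-2.2,3.7],[0,0,0]],[[0,-2.0,3.7],[0,0,0]],[[0,-2.0,3.8],[0,0,0]],[[0,-1.9,3.8],[0,0,0]],[[0,-1.8,3.9],[0,0,0]]]' >/dev/null; python3 st.py|head -1;python3 -m handwheel '[[[0,-1.7,3.9],[0,0,0]],[[0,-1.6,4],[0,0,0]],[[0,-1.5,4.0],[0,0,0]],[[0,-1.4,4.1],[0,0,0]],[[0,-1.3,4.1],[0,0,0]],[[0,-1.2,4.1],[0,0,0]]]' >/dev/null; python3 st.py|head -1
```

```text
t 31.75 board [-79.76  29.61  90.69] F [ 6.47  1.62 -1.88] w 16.6
t 32.35 board [-88.53  29.61  66.52] F [ 5.86  1.47 -0.42] w 16.1
```

```bash
python3 -m handwheel '[[[0,-0.6,3.5],[0,0,0]],[[0,-0.6,3.5],[0,0,0]],[[0,-0.6,3.5],[0,0,0]],[[0,-0.5,3.5],[0,0,0]],[[0,-0.5,3],[0,0,0]]]' >/dev/null; python3 st.py|head -1;python3 -m handwheel '[[[0,-0.4,2],[0,0,0]],[[0,-0.3,2],[0,0,0]]]' >/dev/null; python3 st.py|head -1;python3 -m handwheel '[[[0,-0.2,1],[0,0,0]],[[0,-0.2,1],[0,0,0]]]' >/dev/null; python3 st.py|head -1
```

```text
t 32.85 board [-92.66  29.73  48.96] F [-5.11 -2.74  2.1 ] w 15.4
t 33.05 board [-93.39  29.73  44.96] F [-5.78 -2.16  1.54] w 15.2
t 33.25 board [-93.68  29.74  43.04] F [-4.78 -2.06  2.02] w 15.3
```

```bash
cat > hz.py <<'E'
from h import *
np.set_printoptions(precision=1,suppress=True)
p=np.load('p.npy')
for n in ['scene','side']:
    im,d=eyes.camera(n); rr,cc=np.mgrid[0:420,0:560]
    P=world(n,np.c_[cc.ravel(),rr.ravel()],depth=d.ravel());c,s=np.cos(p[2]),np.sin(p[2]);Q=np.c_[(P[:,:2]-p[:2])@np.array([[c,-s],[s,c]]),P[:,2]]*1000
    m=(Q[:,0]>-125)&(Q[:,0]<-70)&(Q[:,1]<-12)&(Q[:,1]>-52)&(Q[:,2]>32)&(Q[:,2]<110)&(d.ravel()>0)
    A=Q[m]; print(n,m.sum()); 
    if m.sum()>20: print(np.percentile(A,[2,10,50,90,98],axis=0))
    if n=='side': save('s','s7',cv2.resize(im[130:250,230:390],None,fx=4,fy=4))
E
python3 hz.py
```

```text
scene 32
[[-100.6  -50.5   54.1]
 [ -99.7  -50.2   69.2]
 [ -92.1  -45.1   74.2]
 [ -85.9  -37.4   77.5]
 [ -80.   -35.8   78.8]]
side 85
[[-100.9  -51.2   32.9]
 [-100.2  -49.    71.7]
 [ -94.5  -32.9   77.4]
 [ -86.   -15.9   79.8]
 [ -72.7  -12.4   81. ]]
```

View pics/s7.png

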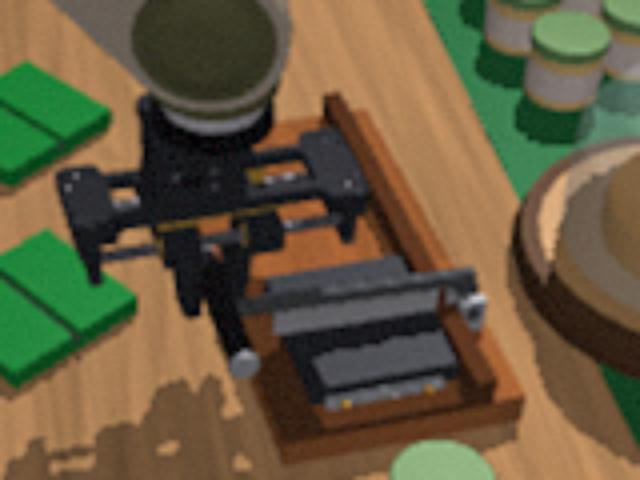

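```bash
python3 -m handwheel '[[[0,0,0],[0,0,0]],[[0,0,0],[0,0,0]],[[0,0,0],[0,0,0]],[[0,0,-4],[0,0,0]],[[0,0,-4],[0,0,0]],[[0,0,0],[0,0,0]]]' -0.4 >/dev/null; python3 st.py|head -1; python3 hz.py;python3 -m handwheel '[[[0,0,0],[0,0,0]],[[0,0,0],[0,0,0]],[[0,0,0],[0,0,0]],[[0,0,0],[0,0,0]],[[0,0,0],[0,0,0]],[[0,0,0],[0,0,0]]]' -1 25 ; python3 st.py|head -1
```

```text
t 33.95 board [-92.13  29.59  52.32] F [-0.   -0.36  0.12] w 26.6
scene 19
side 83
[[-100.9  -51.    32.7]
 [-100.5  -47.8   70.5]
 [ -94.2  -31.5   77.3]
 [ -86.5  -16.9   79.6]
 [ -73.5  -12.7   80.4]]
t: 34.65
eef_pos: [0.4641, -0.0049, 0.0511]
tool_rot: [-0.001, 0.675, 0.738, -0.001]
contact_force: [-4.5, -3.3, 0.8]
grip_width: 0.0169
grip_force: 25.0
t 34.65 board [-93.75  29.79  51.14] F [-4.8  -2.85  0.79] w 16.9
```

```bash
python3 -m handwheel '[[[0,-0.8,1],[0,0,0]],[[0,-0.3,1.5],[0,0,0]],[[0,-0.2,1.5],[0,0,0]]]' >/dev/null; python3 st.py|head -1;python3 -m handwheel '[[[0,-0.1,1.5],[0,0,0]],[[0,-0.1,1.5],[0,0,0]]]' >/dev/null; python3 st.py|head -1;python3 -m handwheel '[[[0,0,1],[0,0,0]],[[0,0,1],[0,0,0]]]' >/dev/null; python3 st.py|head -1
```

```text
t 34.95 board [-94.25  29.77  47.38] F [-5.86 -0.27  1.69] w 17.2
t 35.15 board [-94.63  29.76  44.35] F [-7.01 -1.23  2.69] w 17.3
t 35.35 board [-94.63  29.76  43.3 ] F [-14.1    0.43  25.8 ] w 16.9
```

```bash
python3 -m handwheel '[[[0,1,-1],[0,0,0]],[[0,0.5,-0.5],[0,0,0]]]' >/dev/null; python3 st.py|head -1;python3 -m handwheel '[[[0,0,0],[0,0,0]],[[0,0,0],[0,0,0]],[[0,0,0],[0,0,0]],[[0,0,0],[0,0,0]]]' 0 >/dev/null; python3 st.py|head -1; python3 hz.py
```

```text
t 35.55 board [-94.67  29.84  43.63] F [-14.28  -4.3    3.13] w 17.1
t 35.95 board [-92.18  29.65  44.2 ] F [-0.28  0.1  -0.63] w 43.8
scene 26
[[-101.9  -51.    59.8]
 [ -99.4  -49.8   62.3]
 [ -93.   -45.4   65.3]
 [ -88.5  -13.5   68.6]
 [ -87.3  -12.1   69. ]]
side 82
[[-102.5  -50.8   32.9]
 [-101.5  -48.1   64.9]
 [ -95.4  -33.2   70.2]
 [ -87.8  -16.8   72.3]
 [ -72.2  -13.1   73.3]]
```

```bash
python3 -m handwheel '[[[0,0,-15],[0,0,0]],[[0,0,-20],[0,0,0]],[[0,-2.5,-5],[0,0,0]],[[0,0,0],[0,0,0]],[[0,0,0],[0,0,0]]]' 0 >/dev/null;python3 -m handwheel '[[[0,0,0],[0,0,0]],[[0,0,0],[0,0,0]],[[0,0,0],[0,0,0]],[[0,0,0],[0,0,0]],[[0,0,5],[0,0,0]],[[0,0,5],[0,0,0]],[[0,0,2],[0,0,0]],[[0,0,1],[0,0,0]],[[0,0,0],[0,0,0]]]' -1 >/dev/null; python3 st.py|head -1;python3 -m handwheel '[[[0,0,0.7],[0,0,0]],[[0,0,0.7],[0,0,0]],[[0,0,0],[0,0,0]]]' >/dev/null; python3 st.py|head -1
```

```text
t 37.45 board [-95.06  29.7   71.  ] F [-0.45  0.11  0.58] w 0.5
t 37.75 board [-95.04  29.68  69.71] F [-0.16  0.36 -0.94] w 0.7
```

```bash
python3 -m handwheel '[[[0,0,0.5],[0,0,0]],[[0,0,0.5],[0,0,0]]]' >/dev/null; python3 st.py|head -1;python3 -m handwheel '[[[0,0,0.5],[0,0,0]],[[0,0,0.3],[0,0,0]]]' >/dev/null; python3 st.py|head -1
```

```text
t 37.95 board [-94.9   29.65  69.12] F [-3.63  0.51  9.82] w 0.7
t 38.15 board [-94.85  29.63  69.  ] F [-5.5   1.78 17.23] w 0.5
```

```bash
python3 -m handwheel '[[[0,0,-5],[0,0,0]],[[0,0,-30],[0,0,0]],[[0,0,-40],[0,0,0]],[[0,0,-40],[0,0,0]],[[0,0,-40],[0,0,0]],[[0,-20,0],[0,0,0]],[[0,0,0],[0,0,0]],[[0,0,0],[0,0,0]]]' >/dev/null; python3 st.py|head -1; python3 slab.py|grep wrist
python3 - <<'E'
from h import *
im,d=eyes.camera('wrist'); save('w','w8',im)
E
```

```text
t 38.95 board [-115.01   29.71  222.64] F [ 0.51 -0.71  0.01] w 0.3
wrist -45 385 [36.42 36.99 37.61]
wrist -30 403 [36.41 37.01 37.55]
wrist -15 298 [36.52 37.13 37.72]
wrist 15 454 [36.48 37.1  37.73]
wrist 30 481 [36.46 37.12 37.71]
wrist 45 488 [36.47 37.17 37.71]
wrist 50 498 [36.47 37.06 37.61]
wrist 57 555 [27.7  28.5  36.23]
wrist 80 188 [23.23 24.03 24.72]
```

View pics/w8.png

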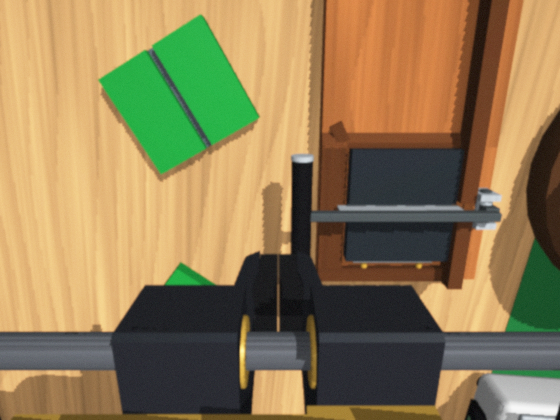

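The picture shows the slab flat in the pocket around pixel (405,205). The knife is fully down across it, its handle at (302,200), and the gripper is clear.

```bash
python3 -c "
from rig import hand_in
print(hand_in())"
```

```text
the job is handed in; nothing more can be done
None
```

The slab is flat in the pocket and the knife is fully down in its groove and released; I handed the job in after about 39 s. During the press-down the force on the slab may briefly have reached about 22 N, the chipping limit, and I saw no chip in the pictures.

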